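Feel out the hidden release notch of a tool case

TASK

The green tool case on the bench is shut by a hidden catch: somewhere along the raised black edge on its front deck there is a notch, and the catch lies inside it. Starting on either yellow end piece of that edge, run a fingertip along the top of the edge until you come to the notch, then press the catch inside it fully down so that the lid pops up a little. Do not touch the lid, leave the paint tin, the jar and the timber offcut where they stand, and take the hand away.

Things in the scene. Friction and masses are not known exactly. Their poses are not given: they have to be found in the camera images.
- case: Green hard tool case, 300 (x) by 430 (y) mm, fixed to the bench, turned about the vertical. Origin: centre of its underside, on the bench; x points from the front deck to the lid at the back, y runs along the black edge towards cap_left. The front deck (the first 72 mm from the front) is flat, 110 mm above the bench, and carries the edge.
- edge_mid (a point): Middle of the top of the straight rigid black edge, at (-0.135, 0, 0.128) in the case's frame; 420 mm long along the case's y, 18 mm wide, 18 mm high over the deck. Its level top is flush all along (yellow end pieces too) but for one notch, 42 mm long along the edge, open to front and back. The notch's middle lies up to 50 mm to either side of this point, not measured, different every time.
- cap_left: Yellow end piece of the edge at its +y end (in the case's frame), 30 mm long along the edge, 18 mm wide, flush with the black edge. Origin: centre of its underside, on the deck, at (-0.135, +0.195, 0.110) in the case's frame. Fixed to the case.
- cap_right: The same yellow end piece at the -y end, at (-0.135, -0.195, 0.110) in the case's frame.
- catch (a joint): How far the catch is pressed down, m. It is a black bar in the notch, 38 mm along the edge, 16 mm wide. 0 (start): its flat top is 7 mm below the top of the edge; 0.007: fully down, top 14 mm below, 4 mm above the deck. Pressing it takes about 6 N against friction; no return spring, it stays where it is left.
- lid (a joint): Angle of the lid, a green panel 222 by 430 by 11 mm hinged at the case's back, rad: 0 shut, 0.09 popped open. It rises in step with the catch (13 rad per m of catch travel), its front rim then standing 20 mm higher.
- lid_front (a point): Middle of the lid's front rim, on its top, 63 mm behind the edge's middle line as it lies shut, 111 mm above the bench.
- tin_mid (a point): Small paint tin, 86 mm across, 100 mm tall, loose, standing beside the case. Point: its centre, half-way up.
- jar_mid (a point): Jar with a red cap, 64 mm across, 85 mm tall, loose, standing beside the case. Point: its centre, half-way up.
- offcut_mid (a point): Loose offcut of pale timber, 110 by 45 by 35 mm tall, lying flat on the bench beside the case. Point: its centre.

How it is judged:
On the way, in this order (a step that is already met when the one before it is completed fails the run):
1. a fingertip touches a yellow end piece of the edge, the catch still up ((contact force between the fingers and cap_left above 0.5 N or contact force between the fingers and cap_right above 0.5 N) and value of joint catch below 0.002 m), for 0.05 s.
2. a fingertip, come along the edge, touches the last 30 mm of the black edge beside the notch, on either side, the catch still up (contact force between the fingers and lips above 0.5 N and value of joint catch below 0.002 m), for 0.05 s.
3. the catch is pressed fully down by the fingers (value of joint catch above 0.0055 m and contact force between the fingers and catch above 0.5 N), for 0.05 s.
At the end, for the whole second after the job is handed in: The catch is down by more than 5.5 of its 7 mm, the lid has popped up by more than 0.06 rad and is at rest, and tin, jar and offcut stand within 20 mm of where they were (value of joint catch above 0.0055 m and value of joint lid above 0.06 rad and velocity of joint lid below 0.02 rad/s and distance of each of tin_mid, jar_mid, offcut_mid from where it was at the start of the episode below 0.02 m and linear speed of each of tin, jar, offcut below 0.02 m/s); the robot touches nothing.
It fails at once if the paint tin is shifted, tipped or lifted (distance of tin_mid from where it was at the start of the episode above 0.02 m).
It fails at once if the jar is shifted, tipped or lifted (distance of jar_mid from where it was at the start of the episode above 0.02 m).
It fails at once if the timber offcut is shifted, tipped or lifted (distance of offcut_mid from where it was at the start of the episode above 0.02 m).
It fails at once if the lid is touched or pried by the fingers (contact force between the fingers and lid above 1 N).
It also fails if it takes over 64 s, if anything falls off the work surface, if the arm or the gripper's body presses on something with over 40 N, if the wrist force passes 120 N, or if a joint passes its speed limit or range.

ROBOT

A 6-joint arm with a two-finger parallel gripper is mounted at the origin on the work surface. World frame = base frame: x ahead of the robot, y to its left, z up, the work surface at z = 0. Lengths are in m, angles in rad, forces in N, time in s.
With the tool pointing down it reaches from about 0.325 to 0.775 m from the base axis. Payload 5.5 kg.
Tool frame: the origin (TCP) lies at the very end of the fingers, on their centre line; the grasp point (between the pads) lies 19 mm behind it; z points along the fingers, y is the line along which they close (so a half turn about z gives the same grasp; the last joint's range is limited). The gripper opens to 85 mm and grips with 20 to 120 N. Pads are 22 mm wide; open, the fingers measure 114 mm over their backs; the gripper's body (76 mm by 85 mm) begins 54 mm behind the grasp point. The pads swing forward as they close: fully open they stand 13 mm farther back than shut.
Start: joints at [1.266, 0.091, 1.231, -0, 1.82, -0.057], TCP at [0.147, 0.582, 0.231] pointing down, gripper open.
Joint ranges: [-2.87, 2.87], [-0.86, 2.18], [0.17, 2.46], [-1.51, 4.65], [0.06, 2.69], [-2.65, 2.65]. Speed limits (rad/s): [2.57, 2.57, 3.01, 3.14, 3.14, 3.14].

INTERFACE

Orientations are given as a 3x3 rotation matrix whose columns are the frame's x, y, z axes.
In Python, from cell import r, get_image gives the robot as it stands.
- The arm moves only by the tool jog_arm, never from a script. Its argument "motion" is a list that holds one entry, the list of rows, each a list of 6 numbers: the shift along the tool's x, y, z in m, then the turn, a rotation vector about the tool's x, y, z in rad. In form: [[[x, y, z, wx, wy, wz], ...]]. A call has 1 to 5 rows; each row is the pose to reach, as a shift and turn from the pose commanded when the call began, along the tool's axes at that moment; what a row does not reach only later rows make up. A row lasts 1/12 s, in which the tool goes at most 41.7 mm and 7.16 degrees, less where a joint would pass 70% of its speed; a pose out of reach is approached as far as the arm can. A call with a gripper value outside its range is refused whole. "jaw" is the closure, from -1 (fully open) to 1 (shut), set as the call begins (left out, the last holds). The fingers move at their own pace and stop on an object; "force" is the grip in N (left out, the last holds). Time passes only in rows, so rows that repeat a pose let the fingers close. It gives the time, the measured TCP pose, the force, the opening and the grip force at its end, in the units of the state.
- r.read_state(): the state, without advancing time (a new reading comes with each control period).
- get_image(name): name is "scene" or "top" or "wrist"; returns a dict with "color" (480x640x3 uint8, blue, green, red), "z_map" (480x640 float32, m along the optical axis (not along the pixel's ray), 0 where there is no reading), "fov_y" (degrees; the focal length in pixels is half the picture's height over the tangent of half this angle, whatever the lens; pixels are square), "cx", "cy" (the principal point, pixels), "k1" (the pictures are not rectified: a ray, as slopes to the right and down, at radius r is drawn at 1 + k1 r^2 times it, then the intrinsics apply), "view" (4x4, takes a point from world to camera coordinates); the wrist camera has in their place "T_tool_cam" (4x4, takes a point from camera to tool coordinates, whose origin is the TCP and whose axes are the flange's). Camera axes: x right, y down, z forward; pixel columns grow to the right and rows downward; lengths in m; the calibration is good to about 2 mm. A picture is of the moment at which its call begins: read the wrist's pose just before it.
- r.hand_in(): hands the job in; it is judged then, once.
The state is a dict: "clock": time; "qpos": joint angles; "dq": joint speeds; "joint_efforts": joint torques, N m; "tool_pos": TCP position; "ee_rot": TCP orientation; "force": force on the tool from outside, world axes, zero at the start; "moment": the same for the moment, N m; "gripper_width": opening from 0.0 (shut) to 1.0 (fully open); "gripper_force": force on a finger pad.
Only numpy, scipy, OpenCV 4.12 (cv2) and the standard library are available. Lean on these libraries where they do the work, as an engineer would, in place of code of your own. Each camera call takes 0.05 s, during which the arm holds its last target. There are 200 camera calls.

## Working session

There is one attempt and no reset: what is moved stays moved. The work goes in short steps, Python scripts to look and compute and a tool call to move; the robot and the scene stay as the last step left them, time stands still between calls to the robot, and variables do not carry over. Pictures are saved under pics/ and viewed, at most 10 in all, crops included, and the job is handed in when it is done.

Besides the shell and the picture viewer there is one more tool, called after "Request:" by a JSON object that holds its "method" and its "body", one argument or row to a line. jog_arm: Moves the arm, as the interface text tells. Its arguments: {"type":"object","properties":{"motion":{"type":"array"},"jaw":{"type":"number"},"force":{"type":"number"}},"required":["motion"]}

```bash
mkdir -p pics; cat > h.py <<'E'
import numpy as np, cv2
from cell import r, get_image
def ray_pts(im,uv,z,T=None):
    """pixels -> world points on plane height z. T: world<-cam (else from view)"""
    f=240/np.tan(np.radians(im["fov_y"])/2)
    K=np.array([[f,0,im["cx"]],[0,f,im["cy"]],[0,0,1]])
    n=cv2.undistortPoints(np.array(uv,float).reshape(-1,1,2),K,np.array([im["k1"],0,0,0.]))[:,0]
    if T is None: T=np.linalg.inv(im["view"])
    d=np.c_[n,np.ones(len(n))]@T[:3,:3].T; o=T[:3,3]
    return o+d*((z-o[2])/d[:,2])[:,None]
def Ttool(s):
    T=np.eye(4);T[:3,:3]=s["ee_rot"];T[:3,3]=s["tool_pos"];return T
E
python3 - <<'E'
from h import *
s=r.read_state(); print(s)
for n in("top","scene"):
    im=get_image(n); cv2.imwrite(f"pics/{n}0.png",im["color"]); 
    hsv=cv2.cvtColor(im["color"],cv2.COLOR_BGR2HSV)
    m=cv2.inRange(hsv,(20,120,100),(35,255,255))
    k,l,st,c=cv2.connectedComponentsWithStats(m)
    for i in range(1,k):
        if st[i,4]>20: print(n,st[i],c[i],ray_pts(im,[c[i]],.128)[0].round(4))
E
```

```text
{'clock': 0.0, 'qpos': array([ 1.26631214e+00,  9.18666708e-02,  1.23191684e+00,  6.13298077e-06,
        1.81977648e+00, -5.67230268e-02]), 'dq': array([ 0.00038749,  0.00209162,  0.00089067, -0.0017326 , -0.00077843,
        0.0001802 ]), 'joint_efforts': array([ 7.68208574e-04, -4.58722615e+01, -4.18035650e+01, -2.56204981e-05,
        1.12163974e-02, -3.28268493e-05]), 'tool_pos': array([0.14706851, 0.58140422, 0.2301287 ]), 'ee_rot': array([[-9.69464225e-01,  2.45232056e-01, -5.95480400e-04],
       [ 2.45232751e-01,  9.69462419e-01, -1.87506120e-03],
       [ 1.17470757e-04, -1.96383605e-03, -9.99998065e-01]]), 'force': array([ 0.69437323,  0.2512003 , -0.17561337]), 'moment': array([-0.00755213, -0.00414959, -0.01702765]), 'gripper_force': 0.0, 'gripper_width': 1.0015665698551772}
top [219 294  14   9 119] [225.27731092 298.12605042] [0.521  0.2358 0.128 ]
top [392 296  14   8 112] [398.5 299.5] [ 0.4754 -0.1509  0.128 ]
scene [320 174  11   9  63] [324.9047619 178.0952381] [ 0.4775 -0.1511  0.128 ]
scene [387 281  13  15 110] [393.21818182 287.70909091] [0.5229 0.24   0.128 ]
```

View pics/top0.png

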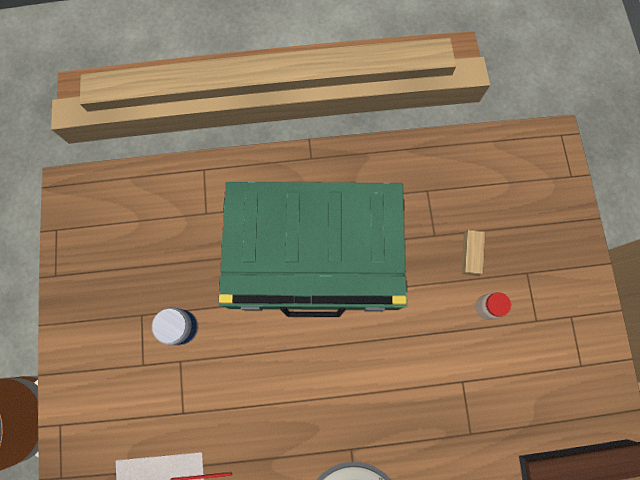

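View pics/scene0.png

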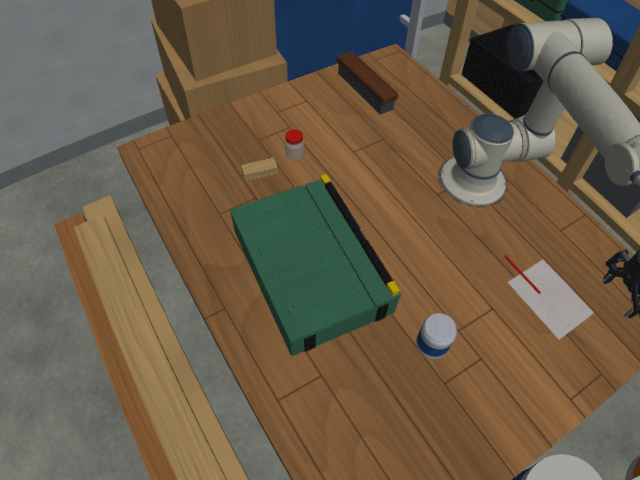

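The top view shows the case with its front towards the robot. The yellow caps are at (225,298) and (398,299), the tin at (172,327), the jar at (495,304) and the offcut at (475,252). The caps measure 0.39 m apart, as they should. I'll shut the jaw and go above the edge.

Request:
{"method": "jog_arm", "body": {
  "motion": [
    [[-0.473, -0.435, -0.1, 0, 0, 0], [-0.473, -0.435, -0.1, 0, 0, 0], [-0.473, -0.435, -0.1, 0, 0, 0], [-0.473, -0.435, -0.1, 0, 0, 0], [-0.473, -0.435, -0.1, 0, 0, 0]]
  ],
  "jaw": 1,
  "force": 40
}}

```text
clock: 0.52
tool_pos: [0.2603, 0.4077, 0.263]
ee_rot: [[-0.97, 0.245, -0.0], [0.245, 0.97, -0.001], [0.0, -0.001, -1.0]]
force: [1.8, 0.0, -0.7]
gripper_width: 0.298
gripper_force: 0.0
```

```bash
cat >> h.py <<'E'
def togo(p,ang):
    "shift and turn (tool axes) to put TCP at p, pointing down, tool x at world angle ang"
    s=r.read_state(); R=s["ee_rot"]; c,n=np.cos(ang),np.sin(ang)
    G=np.array([[c,n,0],[n,-c,0],[0,0,-1]])
    w=cv2.Rodrigues(R.T@G)[0].ravel()
    print("clock",round(s["clock"],2),"pos",s["tool_pos"].round(4),"F",s["force"].round(2),"w",round(s["gripper_width"],3))
    print("shift",(R.T@(np.array(p)-s["tool_pos"])).round(4),"turn",w.round(4))
E
python3 -c "
from h import *
togo([.4995,.043,.33],1.452)"
```

```text
clock 0.52 pos [0.2603 0.4077 0.263 ] F [ 1.76  0.04 -0.67] w 0.298
shift [-0.3211 -0.2952 -0.0668] turn [-8.0000e-04  4.0000e-04  1.4425e+00]
```

Request:
{"method": "jog_arm", "body": {
  "motion": [
    [[-0.321, -0.295, -0.067, 0, 0, 1.44], [-0.321, -0.295, -0.067, 0, 0, 1.44], [-0.321, -0.295, -0.067, 0, 0, 1.44], [-0.321, -0.295, -0.067, 0, 0, 1.44], [-0.321, -0.295, -0.067, 0, 0, 1.44]]
  ]
}}

```text
clock: 0.93
tool_pos: [0.3731, 0.2353, 0.295]
ee_rot: [[-0.638, 0.77, -0.0], [0.77, 0.638, 0.0], [0.0, -0.0, -1.0]]
force: [1.0, -0.7, -0.6]
gripper_width: 0.0
gripper_force: 0.0
```

```bash
python3 -c "
from h import *
togo([.4995,.043,.33],1.452)"
```

```text
clock 0.93 pos [0.3731 0.2353 0.295 ] F [ 1.02 -0.7  -0.58] w 0.0
shift [-0.2287 -0.0254 -0.035 ] turn [-1.000e-04 -0.000e+00  8.109e-01]
```

Request:
{"method": "jog_arm", "body": {
  "motion": [
    [[-0.229, -0.025, -0.035, 0, 0, 0.811], [-0.229, -0.025, -0.035, 0, 0, 0.811], [-0.229, -0.025, -0.035, 0, 0, 0.811], [-0.229, -0.025, -0.035, 0, 0, 0.811], [-0.229, -0.025, -0.035, 0, 0, 0.811]]
  ]
}}

```text
clock: 1.35
tool_pos: [0.4878, 0.0639, 0.3262]
ee_rot: [[-0.067, 0.998, -0.0], [0.998, 0.067, 0.0], [0.0, -0.0, -1.0]]
force: [-0.4, 1.2, -0.5]
gripper_width: 0.0
gripper_force: 0.0
```

```bash
python3 -c "
from h import *
togo([.4995,.043,.33],1.452)"
```

```text
clock 1.35 pos [0.4878 0.0639 0.3262] F [-0.35  1.2  -0.48] w 0.0
shift [-0.0216  0.0103 -0.0038] turn [-2.000e-04 -1.000e-04  1.855e-01]
```

Request:
{"method": "jog_arm", "body": {
  "motion": [
    [[-0.014, 0.006, -0.002, 0, 0, 0.186], [-0.014, 0.006, -0.002, 0, 0, 0.186], [-0.014, 0.006, -0.002, 0, 0, 0.186], [-0.014, 0.006, -0.002, 0, 0, 0.186]]
  ]
}}

```text
clock: 1.68
tool_pos: [0.4941, 0.0523, 0.3278]
ee_rot: [[0.111, 0.994, -0.001], [0.994, -0.111, 0.0], [0.0, -0.001, -1.0]]
force: [0.0, 0.2, -0.4]
gripper_width: -0.0
gripper_force: 0.0
```

```bash
python3 - <<'E'
from h import *
togo([.4995,.043,.33],1.452)
s=r.read_state(); im=get_image("wrist"); cv2.imwrite("pics/w1.png",im["color"])
print(im["T_tool_cam"].round(3))
T=Ttool(s)@im["T_tool_cam"]
m=cv2.inRange(cv2.cvtColor(im["color"],cv2.COLOR_BGR2HSV),(20,120,100),(35,255,255))
k,l,st,c=cv2.connectedComponentsWithStats(m)
for i in range(1,k):
    if st[i,4]>60: print(st[i],c[i],ray_pts(im,[c[i]],.128,T)[0].round(4))
E
```

```text
clock 1.68 pos [0.4941 0.0523 0.3278] F [ 0.03  0.17 -0.44] w -0.0
shift [-0.0086  0.0064 -0.0022] turn [-0.001  -0.      0.0076]
[[-0.001 -0.955 -0.297  0.077]
 [ 1.    -0.001 -0.    -0.   ]
 [-0.    -0.297  0.955 -0.141]
 [ 0.     0.     0.     1.   ]]
[319   0  21  25 522] [328.98084291  11.93295019] [0.5202 0.2309 0.128 ]
[318 373  11  10  89] [322.96629213 377.66292135] [ 0.4714 -0.1572  0.128 ]
```

View pics/w1.png

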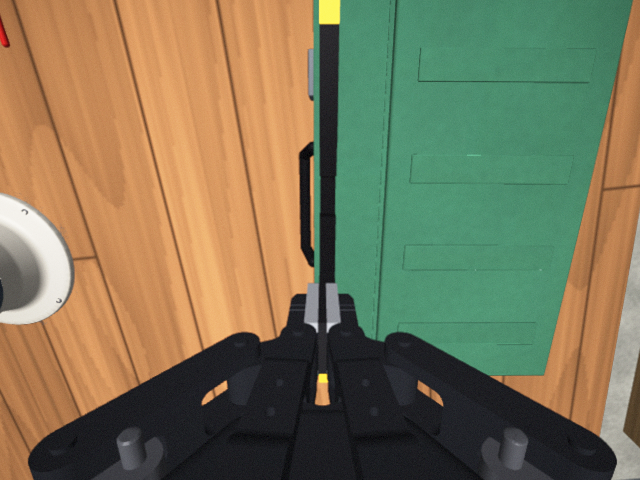

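The wrist view shows the black edge running up column ~328, with the left cap at rows 0–24. Seams that look like the notch's walls are at rows ~176 and ~214. I'll measure these.

```bash
python3 - <<'E'
from h import *
s=r.read_state(); im=get_image("wrist"); T=Ttool(s)@im["T_tool_cam"]
g=cv2.cvtColor(im["color"],cv2.COLOR_BGR2GRAY).astype(int)
print([(v,*g[v,324:333:4]) for v in list(range(172,180))+list(range(208,220))])
for v in (60,120,160,195,230,260):
    row=im["color"][v].astype(int); d=np.where(row[310:350].max(1)<60)[0]+310; print(v,d.min(),d.max(), im["z_map"][v,328])
q=ray_pts(im,[(329,24.5),(328,176),(328,215)],.128,T);print(q.round(4))
hsv=cv2.cvtColor(im["color"],cv2.COLOR_BGR2HSV)
for v in (60,120,160,230,260):
    d=np.where(im["color"][v,316:345].max(1)<60)[0]+316
    print(v,ray_pts(im,[(d.min()-.5,v),(d.max()+.5,v)],.128,T).round(4).tolist())
cv2.imwrite("pics/w1c.png",cv2.resize(im["color"][150:240,290:370],None,fx=6,fy=6,interpolation=cv2.INTER_CUBIC))
E
```

```text
[(172, np.int64(26), np.int64(25), np.int64(27)), (173, np.int64(33), np.int64(24), np.int64(30)), (174, np.int64(29), np.int64(31), np.int64(27)), (175, np.int64(27), np.int64(24), np.int64(20)), (176, np.int64(25), np.int64(22), np.int64(25)), (177, np.int64(26), np.int64(29), np.int64(25)), (178, np.int64(24), np.int64(25), np.int64(27)), (179, np.int64(21), np.int64(24), np.int64(28)), (208, np.int64(28), np.int64(26), np.int64(25)), (209, np.int64(26), np.int64(29), np.int64(23)), (210, np.int64(20), np.int64(24), np.int64(27)), (211, np.int64(27), np.int64(27), np.int64(24)), (212, np.int64(25), np.int64(24), np.int64(25)), (213, np.int64(26), np.int64(20), np.int64(20)), (214, np.int64(18), np.int64(16), np.int64(16)), (215, np.int64(21), np.int64(15), np.int64(19)), (216, np.int64(20), np.int64(24), np.int64(24)), (217, np.int64(27), np.int64(22), np.int64(21)), (218, np.int64(26), np.int64(24), np.int64(26)), (219, np.int64(24), np.int64(24), np.int64(28))]
60 320 337 0.30734757
120 320 337 0.32402185
160 321 335 0.33424866
195 321 334 0.35278863
230 320 334 0.356953
260 310 334 0.3674226
[[0.519  0.2216 0.128 ]
 [0.5038 0.0877 0.128 ]
 [0.4995 0.0473 0.128 ]]
60 [[0.5073, 0.194, 0.128], [0.5237, 0.1921, 0.128]]
120 [[0.5013, 0.142, 0.128], [0.5186, 0.14, 0.128]]
160 [[0.498, 0.1043, 0.128], [0.5129, 0.1026, 0.128]]
230 [[0.4888, 0.032, 0.128], [0.5047, 0.0303, 0.128]]
260 [[0.4849, -0.0019, 0.128], [0.5012, -0.0037, 0.128]]
```

View pics/w1c.png

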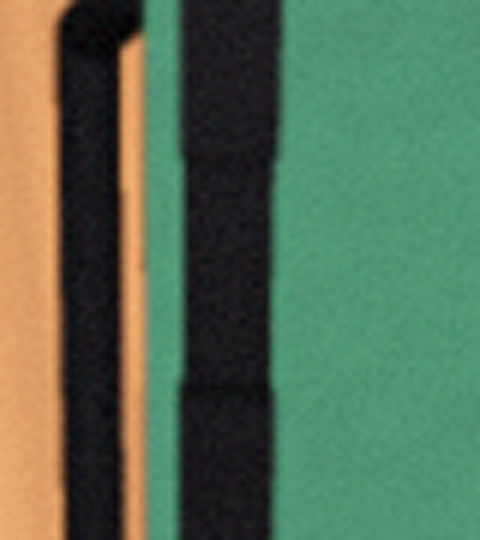

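In the crop, the narrower strip between rows 176 and 215 is the notch. It is 41.5 mm long, centred near (0.501, 0.067) and about +25 mm from the middle, so it fits the description. Next I'll go to the left cap.

```bash
python3 -c "
from h import *
togo([.5208,.2365,.15],1.4547)"
```

```text
clock 1.78 pos [0.4939 0.0529 0.3281] F [ 0.5   0.74 -0.58] w 0.004
shift [0.1854 0.0066 0.1781] turn [-0.0004 -0.0001  0.0059]
```

Request:
{"method": "jog_arm", "body": {
  "motion": [
    [[0.185, 0.0065, 0.178, 0, 0, 0.006], [0.185, 0.0065, 0.178, 0, 0, 0.006], [0.185, 0.0065, 0.178, 0, 0, 0.006], [0.185, 0.0065, 0.178, 0, 0, 0.006], [0.185, 0.0065, 0.178, 0, 0, 0.006]]
  ]
}}

```text
clock: 2.2
tool_pos: [0.5156, 0.2031, 0.1827]
ee_rot: [[0.116, 0.993, 0.001], [0.993, -0.116, 0.0], [0.0, 0.001, -1.0]]
force: [1.3, -0.7, -0.2]
gripper_width: -0.001
gripper_force: 0.0
```

```bash
python3 -c "
from h import *
togo([.5208,.2365,.14],1.4547)"
```

```text
clock 2.2 pos [0.5156 0.2031 0.1827] F [ 1.26 -0.7  -0.24] w -0.001
shift [0.0337 0.0013 0.0428] turn [ 0.0007 -0.0003  0.0001]
```

Request:
{"method": "jog_arm", "body": {
  "motion": [
    [[0.032, 0.001, 0.035, 0, 0, 0], [0.032, 0.001, 0.035, 0, 0, 0], [0.032, 0.001, 0.035, 0, 0, 0], [0.032, 0.001, 0.035, 0, 0, 0], [0.032, 0.001, 0.035, 0, 0, 0]]
  ]
}}

```text
clock: 2.62
tool_pos: [0.5217, 0.2323, 0.1512]
ee_rot: [[0.118, 0.993, 0.003], [0.993, -0.118, 0.001], [0.001, 0.003, -1.0]]
force: [-0.3, -0.4, 0.7]
gripper_width: -0.001
gripper_force: 0.0
```

```bash
python3 -c "
from h import *
togo([.5208,.2365,.13],1.4547)"
```

```text
clock 2.62 pos [0.5217 0.2323 0.1512] F [-0.3 -0.4  0.7] w -0.001
shift [ 0.004  -0.0015  0.0212] turn [ 0.0031 -0.001  -0.0026]
```

Request:
{"method": "jog_arm", "body": {
  "motion": [
    [[0.002, 0, 0.015, 0, 0, 0], [0.002, 0, 0.015, 0, 0, 0], [0.002, 0, 0.016, 0, 0, 0], [0.002, 0, 0.016, 0, 0, 0]]
  ]
}}

```text
clock: 2.95
tool_pos: [0.5218, 0.234, 0.1343]
ee_rot: [[0.12, 0.993, 0.002], [0.993, -0.12, 0.0], [0.001, 0.002, -1.0]]
force: [-0.4, 0.8, -0.0]
gripper_width: 0.004
gripper_force: 0.0
```

Request:
{"method": "jog_arm", "body": {
  "motion": [
    [[0, 0, 0.001, 0, 0, 0], [0, 0, 0.002, 0, 0, 0], [0, 0, 0.003, 0, 0, 0], [0, 0, 0.004, 0, 0, 0], [0, 0, 0.004, 0, 0, 0]]
  ]
}}

```text
clock: 3.37
tool_pos: [0.5213, 0.2345, 0.1286]
ee_rot: [[0.119, 0.993, -0.0], [0.993, -0.119, -0.0], [-0.0, -0.0, -1.0]]
force: [1.0, 0.8, -0.3]
gripper_width: -0.003
gripper_force: 0.0
```

Request:
{"method": "jog_arm", "body": {
  "motion": [
    [[0, 0, 0.0005, 0, 0, 0], [0, 0, 0.001, 0, 0, 0], [0, 0, 0.0015, 0, 0, 0], [0, 0, 0.0015, 0, 0, 0]]
  ]
}}

```text
clock: 3.7
tool_pos: [0.5214, 0.2346, 0.1281]
ee_rot: [[0.119, 0.993, 0.001], [0.993, -0.119, 0.0], [0.0, 0.001, -1.0]]
force: [-1.2, -0.8, 4.9]
gripper_width: -0.001
gripper_force: 2.2
```

Request:
{"method": "jog_arm", "body": {
  "motion": [
    [[-0.008, 0, 0.0003, 0, 0, 0], [-0.016, 0, 0.0003, 0, 0, 0], [-0.024, 0, 0.0003, 0, 0, 0], [-0.032, 0, 0.0003, 0, 0, 0], [-0.04, 0, 0.0003, 0, 0, 0]]
  ]
}}

```text
clock: 4.12
tool_pos: [0.5171, 0.1949, 0.128]
ee_rot: [[0.118, 0.993, 0.002], [0.993, -0.118, 0.002], [0.002, 0.002, -1.0]]
force: [0.1, 4.6, 6.0]
gripper_width: -0.001
gripper_force: 2.6
```

Request:
{"method": "jog_arm", "body": {
  "motion": [
    [[-0.008, 0, 0, 0, 0, 0], [-0.016, 0, 0, 0, 0, 0], [-0.024, 0, 0, 0, 0, 0], [-0.032, 0, 0, 0, 0, 0], [-0.04, 0, 0, 0, 0, 0]]
  ]
}}

```text
clock: 4.53
tool_pos: [0.5123, 0.1551, 0.1281]
ee_rot: [[0.119, 0.993, 0.002], [0.993, -0.119, 0.002], [0.002, 0.002, -1.0]]
force: [0.3, 2.7, 5.5]
gripper_width: -0.0
gripper_force: 2.7
```

Request:
{"method": "jog_arm", "body": {
  "motion": [
    [[-0.008, 0, 0, 0, 0, 0], [-0.016, 0, 0, 0, 0, 0], [-0.024, 0, 0, 0, 0, 0], [-0.032, 0, 0, 0, 0, 0], [-0.04, 0, 0, 0, 0, 0]]
  ]
}}

```text
clock: 4.95
tool_pos: [0.5075, 0.1154, 0.128]
ee_rot: [[0.118, 0.993, 0.002], [0.993, -0.118, 0.002], [0.002, 0.002, -1.0]]
force: [0.5, 3.6, 6.5]
gripper_width: 0.003
gripper_force: 2.8
```

Request:
{"method": "jog_arm", "body": {
  "motion": [
    [[-0.005, 0, 0, 0, 0, 0], [-0.01, 0, 0, 0, 0, 0], [-0.014, 0, 0, 0, 0, 0], [-0.018, 0, 0, 0, 0, 0], [-0.018, 0, 0, 0, 0, 0]]
  ]
}}

```text
clock: 5.37
tool_pos: [0.5053, 0.0969, 0.128]
ee_rot: [[0.119, 0.993, 0.002], [0.993, -0.119, 0.001], [0.001, 0.002, -1.0]]
force: [-0.2, 1.5, 5.0]
gripper_width: -0.001
gripper_force: 2.9
```

Request:
{"method": "jog_arm", "body": {
  "motion": [
    [[-0.004, 0, 0, 0, 0, 0], [-0.008, 0, 0, 0, 0, 0], [-0.012, 0, 0, 0, 0, 0], [-0.016, 0, 0, 0, 0, 0], [-0.016, 0, 0, 0, 0, 0]]
  ]
}}

```text
clock: 5.78
tool_pos: [0.5034, 0.0812, 0.128]
ee_rot: [[0.119, 0.993, 0.002], [0.993, -0.119, 0.001], [0.001, 0.002, -1.0]]
force: [-1.0, 1.4, 5.8]
gripper_width: 0.001
gripper_force: 2.8
```

Request:
{"method": "jog_arm", "body": {
  "motion": [
    [[-0.004, 0, 0, 0, 0, 0], [-0.008, 0, 0, 0, 0, 0], [-0.012, 0, 0, 0, 0, 0], [-0.014, 0, 0, 0, 0, 0], [-0.014, 0, 0, 0, 0, 0]]
  ]
}}

```text
clock: 6.2
tool_pos: [0.501, 0.0669, 0.1264]
ee_rot: [[0.12, 0.993, -0.001], [0.993, -0.12, -0.001], [-0.001, -0.001, -1.0]]
force: [-0.5, -1.0, -0.3]
gripper_width: 0.003
gripper_force: 0.0
```

The force fell to zero and the tip dropped 1.6 mm at y = 0.067, so the fingertip is in the notch. Now I'll press down.

Request:
{"method": "jog_arm", "body": {
  "motion": [
    [[0, 0, 0.003, 0, 0, 0], [0, 0, 0.006, 0, 0, 0], [0, 0, 0.009, 0, 0, 0], [0, 0, 0.012, 0, 0, 0], [0, 0, 0.012, 0, 0, 0]]
  ]
}}

```text
clock: 6.62
tool_pos: [0.5015, 0.0677, 0.1152]
ee_rot: [[0.119, 0.993, 0.0], [0.993, -0.119, -0.0], [-0.0, 0.0, -1.0]]
force: [-0.7, -0.4, 3.0]
gripper_width: 0.003
gripper_force: 1.4
```

Request:
{"method": "jog_arm", "body": {
  "motion": [
    [[0, 0, 0.001, 0, 0, 0], [0, 0, 0.002, 0, 0, 0], [0, 0, 0.003, 0, 0, 0], [0, 0, 0.004, 0, 0, 0], [0, 0, 0.004, 0, 0, 0]]
  ]
}}

```text
clock: 7.03
tool_pos: [0.5016, 0.0677, 0.1139]
ee_rot: [[0.119, 0.993, 0.002], [0.993, -0.119, -0.0], [-0.0, 0.002, -1.0]]
force: [-6.4, -1.9, 15.5]
gripper_width: -0.002
gripper_force: 7.5
```

The catch has bottomed at z = 0.1139 with 15 N on it. I'll lift straight up.

Request:
{"method": "jog_arm", "body": {
  "motion": [
    [[0, 0, -0.01, 0, 0, 0], [0, 0, -0.04, 0, 0, 0], [0, 0, -0.08, 0, 0, 0], [0, 0, -0.12, 0, 0, 0], [0, 0, -0.15, 0, 0, 0]]
  ]
}}

```text
clock: 7.45
tool_pos: [0.5015, 0.068, 0.2642]
ee_rot: [[0.118, 0.993, 0.002], [0.993, -0.118, 0.0], [0.001, 0.002, -1.0]]
force: [-0.2, 0.3, -0.0]
gripper_width: -0.001
gripper_force: 0.0
```

Request:
{"method": "jog_arm", "body": {
  "motion": [
    [[0, 0, -0.03, 0, 0, 0], [0, 0, -0.03, 0, 0, 0], [0, 0, -0.03, 0, 0, 0], [0, 0, -0.03, 0, 0, 0], [0, 0, -0.03, 0, 0, 0]]
  ]
}}

```text
clock: 7.87
tool_pos: [0.501, 0.0678, 0.2889]
ee_rot: [[0.119, 0.993, -0.003], [0.993, -0.119, -0.0], [-0.001, -0.003, -1.0]]
force: [-0.2, -0.2, -0.5]
gripper_width: -0.005
gripper_force: 0.0
```

```bash
python3 - <<'E'
from h import *
s=r.read_state(); im=get_image("wrist"); cv2.imwrite("pics/w2.png",im["color"]); print(s["tool_pos"],s["force"],s["clock"])
# lid height: z of points just behind the lid's front seam
T=Ttool(s)@im["T_tool_cam"]; f=240/np.tan(np.radians(im["fov_y"])/2)
for u in (350,370,400,430,500,560):
    z=float(im["z_map"][200,u]); 
    print(u,(T@[(u-im["cx"])/f*z,(200-im["cy"])/f*z,z,1])[:3].round(3))
E
```

```text
[0.50104101 0.06780286 0.28890008] [-0.15108656 -0.15129812 -0.53521678] 7.8667
350 [0.529 0.079 0.108]
370 [0.548 0.077 0.11 ]
400 [0.573 0.078 0.131]
430 [0.601 0.075 0.128]
500 [0.667 0.066 0.123]
560 [0.725 0.058 0.119]
```

View pics/w2.png

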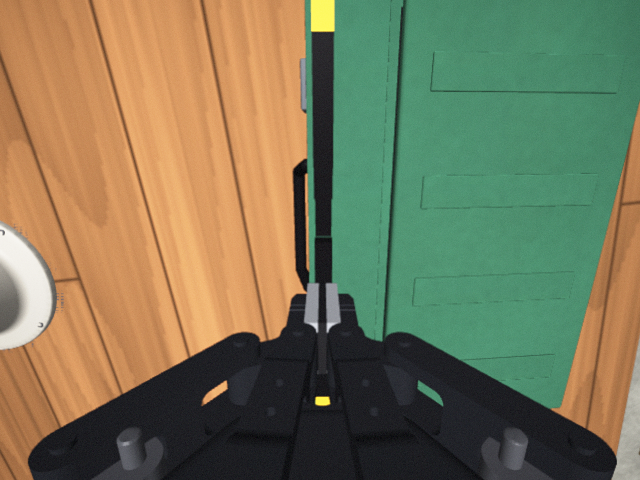

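The lid's front rim, near column 400, now reads 131 mm high, which is 20 mm above where it lay shut. The catch stays down and the hand is clear, so I'll hand in.

```bash
python3 -c "
from cell import r
print(r.hand_in())"
```

```text
the job is handed in; nothing more can be done
None
```

The job is handed in: the fingertip slid from the left yellow cap to the notch and pressed the catch fully down. The lid popped up 20 mm at its front rim, and the hand is clear; the verdict itself was not shown.

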